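Push a sachet tub through the guides onto the weigh plate

TASK

Push the closed teal tub, without gripping or lifting it, along the bench through the gap between the two yellow guide blocks until the whole tub sits on the steel weigh plate, roughly in its middle and square to it. Keep the tub flat on the bench all the way, leave the jar, tape roll and bowl where they are, and finish with the robot clear of everything.

Things in the scene. Friction and masses are not known exactly. Their poses are not given: they have to be found in the camera images.
- tub: closed teal plastic tub with white lid and blue top, a plain upright block 96 (its x) x 130 (its y, long) x 70 mm high with flat sides, about 0.3 to 0.6 kg, loose on the bench. Origin: centre of its underside; z up. It starts before the gap with its y axis within about 0.35 rad of the station's y axis and up to 35 mm to either side of the gap's middle line
- station: fixed weigh station. Origin: on the bench, middle of the gap between two yellow guide blocks; +y is the travel direction (waiting tub to gap to plate), x across the gap, z up. Each block is 30 mm wide (52 to 82 mm from the middle line), 90 mm long (y -45 to 45 mm, half-round ends), 35 mm high; the gap is 104 mm wide, 8 mm more than the tub
- head (a point): foot centre, on the bench, of the station's fixed white read-out head beyond the plate, 300 mm from the station's origin along its +y; head 130 mm in x, 50 mm in y, 123 mm high
- plate (a point): centre of the bright steel weigh plate, flush with the bench (nothing to climb), 150 mm in x and 190 mm in y, dark seam round it; it lies 150 mm from the station's origin along the station's +y; same axes as the station
- jar: bystander: amber jar with black lid, 54 mm diameter, 75 mm high, loose. Origin: centre of its underside
- tape: bystander: orange tape roll lying flat, 84 mm outer diameter, 36 mm high, loose. Origin: centre of its underside
- bowl: bystander: white bowl, 96 mm rim diameter, 45 mm high, loose. Origin: centre of its underside
There are look-alikes about, which are no part of the job. Of the things that look like the tub, take the one that is nearest to the robot's base at the start.

How it is judged:
On the way:
1. the tub is in the gap between the two guide blocks, flat on the bench (x of tub in the frame of station between -0.012 and 0.012 m and y of tub in the frame of station between -0.04 and 0.04 m and height (world z) of tub below 0.008 m), for 0.05 s.
At the end, for the whole second after the job is handed in: the tub has gone through the gap and rests flat on the weigh plate: its centre within 33 mm of the plate's centre along the travel direction and 30 mm across, turned less than 0.2 rad from square, at rest (x of tub in the frame of station between -0.03 and 0.03 m and y of tub in the frame of station between 0.117 and 0.183 m and angle between the y axis of tub and the y axis of station, either way round below 0.2 rad and height (world z) of tub below 0.006 m and angle between tub's own z axis and vertical below 0.06 rad and linear speed of tub below 0.01 m/s); the robot touches nothing.
It fails at once if the tub is lifted off the bench (more than 12 mm) or tipped (more than 0.15 rad) (height (world z) of tub above 0.012 m or angle between tub's own z axis and vertical above 0.15 rad).
It fails at once if the amber jar is moved more than 15 mm (distance of jar from where it was at the start of the episode above 0.015 m).
It fails at once if the tape roll is moved more than 15 mm (distance of tape from where it was at the start of the episode above 0.015 m).
It fails at once if the bowl is moved more than 15 mm (distance of bowl from where it was at the start of the episode above 0.015 m).
It also fails if it takes over 64 s, if anything falls off the work surface, if the arm or the gripper's body presses on something with over 40 N, if the wrist force passes 120 N, or if a joint passes its speed limit or range.

ROBOT

A 6-joint arm with a two-finger parallel gripper is mounted at the origin on the work surface. World frame = base frame: x ahead of the robot, y to its left, z up, the work surface at z = 0. Lengths are in m, angles in rad, forces in N, time in s.
With the tool pointing down it reaches from about 0.375 to 0.9 m from the base axis. Payload 3.1 kg.
Tool frame: the origin (TCP) lies on the centre line of the jaws, within the pads' length; the fingertips stand 19 mm ahead of it and the grasp point (between the pads) is the TCP; z points along the fingers, x is the direction in which the jaws open and shut, and the axes are right-handed (so a half turn about z gives the same grasp; the last joint's range is limited). The gripper opens to 87 mm and grips with 3 to 60 N. Pads are 19 mm wide; open, the fingers measure 117 mm over their backs; the gripper's body (75 mm by 190 mm) begins 51 mm behind the grasp point.
Start: joints at [-1.448, 0.527, 1.433, -0, 1.181, -0.178], TCP at [0.186, -0.597, 0.242] pointing down, gripper open.
Joint ranges: [-3.08, 3.08], [-0.75, 2.2], [0.22, 2.44], [-1.43, 4.57], [0, 2.65], [-2.85, 2.85]. Speed limits (rad/s): [2.79, 2.79, 3.14, 3.14, 3.14, 3.14].

INTERFACE

Orientations are given as a unit quaternion [w, x, y, z].
In Python, from rig import ctrl, eyes, nets gives the robot as it stands.
- The arm moves only by the tool apply_moves, never from a script. Its argument "moves" is a list that holds one entry, the list of rows, each a list of 7 numbers: the finger opening in m, from 0 to 0.087, then the shift along the tool's x, y, z in m, then the turn, a rotation vector about the tool's x, y, z in rad. In form: [[[hand, tx, ty, tz, rx, ry, rz], ...]]. A call has 1 to 20 rows; each row shifts and turns the commanded pose from where the row before left it, along the tool's axes as they then stand; what a row does not reach is not made up. A row lasts 1/12 s, in which the tool goes at most 41.7 mm and 7.16 degrees, less where a joint would pass 70% of its speed; a pose out of reach is approached as far as the arm can. A call with a gripper value outside its range is refused whole. The fingers move at their own pace and stop on an object; "squeeze" is the grip in N (left out, the last holds). Time passes only in rows, so rows that do not move let the fingers close. It gives the time, the measured TCP pose, the force and the opening at its end, in the units of the state.
- ctrl.get_obs(): the state, without advancing time (a new reading comes with each control period).
- eyes.capture(name): name is "scene" or "top" or "wrist"; returns a dict with "frame" (400x640x3 uint8, red, green, blue), "mtx" (3x3 intrinsics, pixels), "R" (3x3) and "t" (3): a world point X has camera coordinates R X + t; the wrist camera has in their place "tool_from_camera" (4x4, takes a point from camera to tool coordinates, whose origin is the TCP and whose axes are the tool frame's). Camera axes: x right, y down, z forward; pixel columns grow to the right and rows downward; lengths in m; the calibration is good to about 2 mm. The wrist camera is an equidistant fisheye: a pixel r from the principal point sees the ray r / f radians off the axis. A picture is of the moment at which its call begins: read the wrist's pose just before it. There is no depth.
- ctrl.close_job(): hands the job in, once; it reports no verdict.
Trained networks look in a picture, given as the dict that the camera call returned (one of the last four; its "shot" number tells which), for a name from the list of things; names that differ only in an ending like _2 or _b are one class to them, and where a whole thing is asked for, a point or a joint stands for the part that bears it (a point fixed in the world has none). Each returns a list of dicts, best first, with "p" (0 to 1); they miss things now and then, are a little off and sometimes report something else, mostly with a low value. They report only what shows in the picture. A call takes as long as a camera call. They do not tell look-alikes from the thing itself.
- nets.recognise(label, picture): "box" ([left, top, right, bottom] in pixels, round what is visible of it).
The state is a dict: "time": time; "joints": joint angles; "qvel": joint speeds; "tau": joint torques, N m; "tcp_pos": TCP position; "tool_rot": TCP orientation; "contact_force": force on the tool from outside, world axes, zero at the start; "wrist_torque": the same for the moment, N m; "gripper_width": opening from 0.0 (shut) to 1.0 (fully open).
Only numpy, scipy, OpenCV 4.12 (cv2) and the standard library are available. Lean on these libraries where they do the work, as an engineer would, in place of code of your own. Each camera call takes 0.05 s, during which the arm holds its last target. There are 200 camera calls.

## Working session

There is one attempt and no reset: what is moved stays moved. The work goes in short steps, Python scripts to look and compute and a tool call to move; the robot and the scene stay as the last step left them, time stands still between calls to the robot, and variables do not carry over. Pictures are saved under pics/ and viewed, about 8 in all and at most 12, crops included, and the job is handed in when it is done.

Besides the shell and the picture viewer there is one more tool, called as name(argument=value, ...) on one line, values as JSON. apply_moves: Moves the arm, as the interface text tells. Its arguments: {"type":"object","properties":{"moves":{"type":"array"},"squeeze":{"type":"number"}},"required":["moves"]}

```bash
mkdir -p pics; ls; cat > h.py <<'E'
import numpy as np, cv2
from rig import ctrl, eyes, nets
def save(n,c,crop=None,k=1):
    f=c["frame"][:,:,::-1]
    if crop: l,t,r,b=crop; f=f[t:b,l:r]
    cv2.imwrite(f"pics/{n}.png",cv2.resize(f,None,fx=k,fy=k,interpolation=cv2.INTER_CUBIC))
def ray(c,u,v,z):
    d=c["R"].T@np.linalg.solve(c["mtx"],[u,v,1]); o=-c["R"].T@c["t"]
    return o+d*(z-o[2])/d[2]
def proj(c,X):
    p=(c["R"]@np.atleast_2d(X).T).T+c["t"]; q=(c["mtx"]@p.T).T
    return q[:,:2]/q[:,2:]
E
python3 - <<'E'
from h import *
o=ctrl.get_obs(); print(o["tcp_pos"],o["tool_rot"],o["time"],o["contact_force"])
a=eyes.capture("top"); b=eyes.capture("scene")
save("top0",a); save("scene0",b)
for n,c in(("top",a),("scene",b)):
    print(n,(-c["R"].T@c["t"]).round(3))
    for l in ["tub","station","head","plate","jar","tape","bowl"]:
        for r in nets.recognise(l,c)[:4]:
            B=r["box"]; print(l,round(r["p"],2),np.round(B).tolist(),ray(c,(B[0]+B[2])/2,(B[1]+B[3])/2,0).round(3))
E
```

```text
pics
[ 0.18569445 -0.59603999  0.24055455] [-7.84520379e-04  8.05373078e-01 -5.92767248e-01 -7.61267881e-04] 0.0 [-0.09444066 -0.73543471 -0.13472737]
top [ 0.432 -0.133  1.561]
tub 0.95 [316.0, 188.0, 361.0, 219.0] [ 0.546 -0.195  0.   ]
tub 0.75 [401.0, 185.0, 436.0, 234.0] [ 0.531 -0.444  0.   ]
tub 0.64 [337.0, 114.0, 375.0, 162.0] [ 0.753 -0.249  0.   ]
station 0.71 [176.0, 144.0, 312.0, 223.0] [0.604 0.1   0.   ]
head 0.81 [179.0, 141.0, 309.0, 220.0] [0.613 0.1   0.   ]
plate 0.82 [176.0, 144.0, 311.0, 222.0] [0.605 0.101 0.   ]
tape 0.66 [284.0, 126.0, 307.0, 155.0] [ 0.744 -0.059  0.   ]
bowl 0.62 [246.0, 225.0, 280.0, 257.0] [0.427 0.036 0.   ]
scene [1.4   0.486 0.922]
tub 0.94 [290.0, 184.0, 337.0, 227.0] [ 0.52  -0.198 -0.   ]
tub 0.89 [242.0, 122.0, 277.0, 154.0] [ 0.306 -0.669  0.   ]
tub 0.7 [232.0, 206.0, 280.0, 255.0] [ 0.738 -0.266  0.   ]
tub 0.67 [241.0, 158.0, 284.0, 195.0] [ 0.505 -0.459  0.   ]
station 0.62 [314.0, 210.0, 438.0, 306.0] [0.6   0.108 0.   ]
head 0.71 [315.0, 209.0, 437.0, 308.0] [0.603 0.108 0.   ]
plate 0.61 [316.0, 208.0, 434.0, 307.0] [0.602 0.106 0.   ]
jar 0.91 [320.0, 270.0, 348.0, 304.0] [0.77  0.072 0.   ]
tape 0.73 [294.0, 242.0, 320.0, 270.0] [ 0.725 -0.064 -0.   ]
bowl 0.84 [372.0, 200.0, 401.0, 223.0] [0.387 0.021 0.   ]
```

```bash
python3 - <<'E'
import cv2,numpy as np
a=cv2.imread("pics/top0.png")[90:290,150:470]; b=cv2.imread("pics/scene0.png")[90:340,200:460]
cv2.imwrite("pics/topc.png",cv2.resize(a,None,fx=2.5,fy=2.5,interpolation=2)); cv2.imwrite("pics/scenec.png",cv2.resize(b,None,fx=2.4,fy=2.4,interpolation=2))
E
```

```text
(no output)
```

View pics/topc.png

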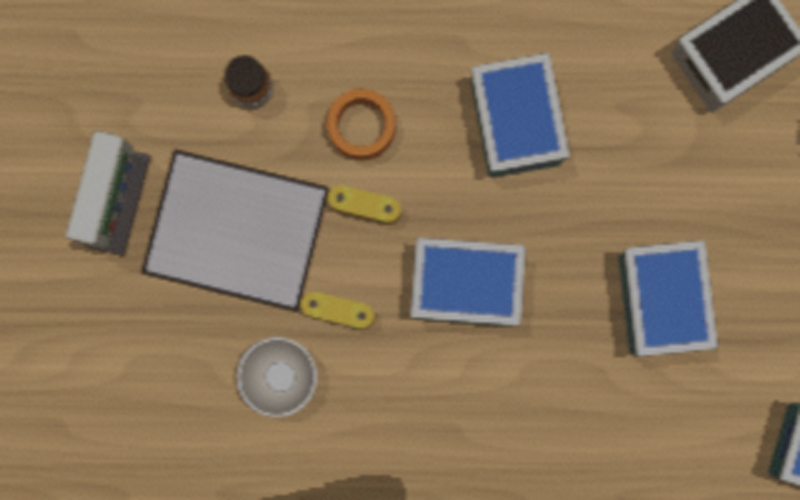

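View pics/scenec.png

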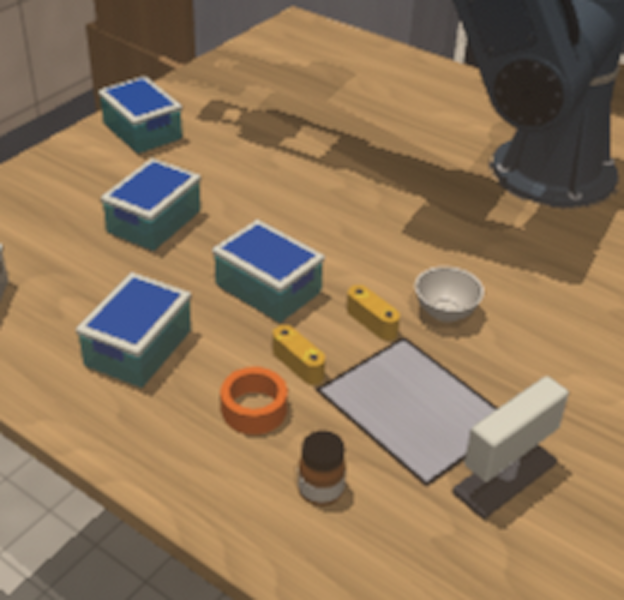

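The tub look-alikes in the top crop are at (468,282), (520,113), (668,297) and (790,440). The black-topped box at (740,45) is a different colour. The one at (468,282) in front of the gap is nearest to the base, at about 0.57 m against at least 0.69 m for the others. Next I'll measure the geometry from both views.

```bash
cat >> h.py <<'E'
def warp(c,z,x0=.3,x1=.9,y0=-.4,y1=.4,s=1000):
    P=np.array([[x0,y0,z],[x1,y0,z],[x1,y1,z],[x0,y1,z]]); q=proj(c,P).astype(np.float32)
    d=np.float32([[0,0],[(x1-x0)*s,0],[(x1-x0)*s,(y1-y0)*s],[0,(y1-y0)*s]])
    return cv2.warpPerspective(c["frame"],cv2.getPerspectiveTransform(q,d),(int((x1-x0)*s),int((y1-y0)*s)),flags=cv2.INTER_CUBIC)
def blobs(m,amin,k=5):
    m=cv2.morphologyEx(m.astype(np.uint8)*255,cv2.MORPH_CLOSE,np.ones((k,k)))
    out=[]
    for q in cv2.findContours(m,cv2.RETR_EXTERNAL,2)[0]:
        if cv2.contourArea(q)>amin:
            (x,y),(w,h),a=cv2.minAreaRect(q); b=cv2.boxPoints(((x,y),(w,h),a))
            e=max([b[1]-b[0],b[2]-b[1]],key=np.linalg.norm); th=np.arctan2(e[1],e[0])%np.pi
            M=cv2.moments(q)
            out.append((np.array([.3+M['m10']/M['m00']/1000,-.4+M['m01']/M['m00']/1000]),np.array([.3+x/1000,-.4+y/1000]),sorted([w,h]),th))
    return out
def hsv(w): return [q.astype(int) for q in cv2.split(cv2.cvtColor(w,cv2.COLOR_RGB2HSV))]
def tubs(c):
    H,S,V=hsv(warp(c,.07)); return blobs((H>100)&(H<130)&(S>120)&(V>60),3000)
def guides(c):
    H,S,V=hsv(warp(c,.035)); return blobs((H>22)&(H<35)&(S>150)&(V>110),1200)
def plate(c):
    H,S,V=hsv(warp(c,0)); return blobs((S<45)&(V>110),12000,3)
E
python3 - <<'E'
from h import *
for n in("top","scene"):
    c=eyes.capture(n); print(n,c["mtx"][0,0])
    for f in(tubs,guides,plate):
        for r in f(c): print(f.__name__,r[0].round(4),r[1].round(4),np.round(r[2],1),round(r[3],4))
E
```

```text
top 503.6784468026672
tubs [ 0.5455 -0.188 ] [ 0.5456 -0.1881] [ 71.4 104.6] 1.5084
tubs [ 0.7506 -0.2482] [ 0.7506 -0.2482] [ 70.7 105.5] 0.1945
guides [ 0.5103 -0.0306] [ 0.5106 -0.0303] [29.4 90. ] 1.3353
guides [ 0.6406 -0.0608] [ 0.6408 -0.0603] [29.9 89.5] 1.3473
plate [0.6103 0.1003] [0.6104 0.1003] [150.4 191.4] 1.3422
plate [ 0.5503 -0.1903] [ 0.5501 -0.1902] [100.7 137.1] 1.5103
plate [ 0.7647 -0.2534] [ 0.7647 -0.2534] [101.  135.7] 0.1974
scene 410.0473101637783
tubs [ 0.5461 -0.1875] [ 0.546  -0.1876] [ 70.7 106. ] 1.5074
tubs [ 0.7514 -0.2476] [ 0.7513 -0.2476] [ 71.5 105.3] 0.1936
plate [0.5961 0.1299] [0.5669 0.1327] [237.9 249.4] 2.914
plate [ 0.4819 -0.2388] [ 0.4824 -0.2374] [108.7 146.6] 1.5099
plate [ 0.7022 -0.3033] [ 0.7035 -0.303 ] [104.5 146.1] 0.1974
```

apply_moves(moves=[[[0.06,0,0,0,0,0,-0.104],[0.06,0,0,0,0,0,-0.104],[0.06,0,0,0,0,0,-0.104],[0.06,0,0,0,0,0,-0.104],[0.06,0,0,0,0,0,-0.104],[0.06,0,0,0,0,0,-0.104],[0.06,0,0,0,0,0,-0.104],[0.06,0,0,0,0,0,-0.104],[0.06,0,0,0,0,0,-0.104],[0.06,0,0,0,0,0,-0.104],[0.06,0,0,0,0,0,0],[0.06,0,0,0,0,0,0]]])

```text
time: 1.9
tcp_pos: [0.1858, -0.5967, 0.2415]
tool_rot: [0.0, 0.993, -0.116, 0.0]
contact_force: [-0.1, 0.0, -0.0]
gripper_width: 0.687
```

apply_moves(moves=[[[0.06,0.021,-0.03,0,0,0,0],[0.06,0.021,-0.03,0,0,0,0],[0.06,0.021,-0.03,0,0,0,0],[0.06,0.021,-0.03,0,0,0,0],[0.06,0.021,-0.03,0,0,0,0],[0.06,0.021,-0.03,0,0,0,0],[0.06,0.021,-0.03,0,0,0,0],[0.06,0.021,-0.03,0,0,0,0],[0.06,0.021,-0.03,0,0,0,0],[0.06,0.021,-0.03,0,0,0,0],[0.06,0.021,-0.03,0,0,0,0],[0.06,0.021,-0.03,0,0,0,0],[0.06,0,0,0,0,0,0],[0.06,0,0,0,0,0,0],[0.06,0,0,0,0,0,0]]])

```text
time: 3.15
tcp_pos: [0.5128, -0.3033, 0.2414]
tool_rot: [0.0, 0.993, -0.114, -0.0]
contact_force: [0.2, 0.4, -0.1]
gripper_width: 0.684
```

```bash
cat >> h.py <<'E'
O=np.array([.576,-.0457]); TH=1.3415
def st(p):
    d=np.asarray(p)[:2]-O; s=np.array([np.cos(TH),np.sin(TH)]); return np.array([d@[s[1],-s[0]],d@s])
def where():
    o=ctrl.get_obs(); q=o["tool_rot"]; from scipy.spatial.transform import Rotation as R
    m=R.from_quat([*q[1:],q[0]]).as_matrix()
    print("t",round(o["time"],2),"st xy",st(o["tcp_pos"]).round(4),"z",o["tcp_pos"][2].round(4),"xang err",round(np.arctan2(m[1,0],m[0,0])-(TH-np.pi/2),4),"tilt",m[:2,2].round(3),"F",np.round(o["contact_force"],1),"w",round(o["gripper_width"]*87,1),"j",np.round(o["joints"],2))
E
cat > chk.py <<'E'
from h import *
import sys
where()
for n in ("top","scene"):
    c=eyes.capture(n)
    for r in tubs(c):
        if abs(st(r[0])[0])<.08: print(n,"tub",st(r[0]).round(4),st(r[1]).round(4),np.round(r[2],1),"ang",round(r[3]-TH,3))
    if len(sys.argv)>1: save(sys.argv[1]+n,c,(170,80,470,330),2)
E
python3 chk.py
```

```text
t 3.15 st xy [-0.003  -0.2652] z 0.2414 xang err -0.0002 tilt [-0.001 -0.   ] F [ 0.2  0.4 -0.1] w 59.5 j [-0.72  0.49  1.51 -0.    1.15 -0.49]
top tub [ 0.0028 -0.1458] [ 0.0026 -0.1458] [ 71.6 105.2] ang 0.167
```

apply_moves(moves=[[[0.06,0.003,0,0.03,0,0,0],[0.06,0,0,0.03,0,0,0],[0.06,0,0,0.03,0,0,0],[0.06,0,0,0.03,0,0,0],[0.06,0,0,0.03,0,0,0],[0.06,0,0,0.03,0,0,0],[0.06,0,0,0,0,0,0],[0.06,0,0,0,0,0,0]]])

```text
time: 3.92
tcp_pos: [0.5141, -0.3044, 0.0603]
tool_rot: [-0.001, 0.993, -0.116, -0.002]
contact_force: [0.5, 0.4, 0.6]
gripper_width: 0.691
```

apply_moves(moves=[[[0.06,0,-0.005,0,0,0,0],[0.06,0,-0.005,0,0,0,0],[0.06,0,-0.005,0,0,0,0],[0.06,0,-0.005,0,0,0,0],[0.06,0,-0.005,0,0,0,0],[0.06,0,-0.005,0,0,0,0],[0.06,0,-0.004,0,0,0,0],[0.06,0,-0.004,0,0,0,0],[0.06,0,-0.004,0,0,0,0],[0.06,0,-0.004,0,0,0,0],[0.06,0,-0.004,0,0,0,0],[0.06,0,-0.004,0,0,0,0],[0.06,0,-0.004,0,0,0,0],[0.06,0,-0.004,0,0,0,0],[0.06,0,0,0,0,0,0]]])

```text
time: 5.17
tcp_pos: [0.5299, -0.2432, 0.0617]
tool_rot: [-0.0, 0.993, -0.114, -0.0]
contact_force: [-1.7, -2.3, 0.9]
gripper_width: 0.685
```

```bash
python3 chk.py p1
```

```text
t 5.17 st xy [ 0.     -0.2028] z 0.0617 xang err 0.0007 tilt [-0.  0.] F [-1.7 -2.3  0.9] w 59.6 j [-0.62  0.73  1.67 -0.    0.74 -0.39]
top tub [ 0.0125 -0.1052] [ 0.0098 -0.1111] [71.9 76.8] ang 0.044
scene tub [ 0.0148 -0.1299] [ 0.0118 -0.1247] [ 70.1 104.8] ang 0.051
```

View pics/p1top.png

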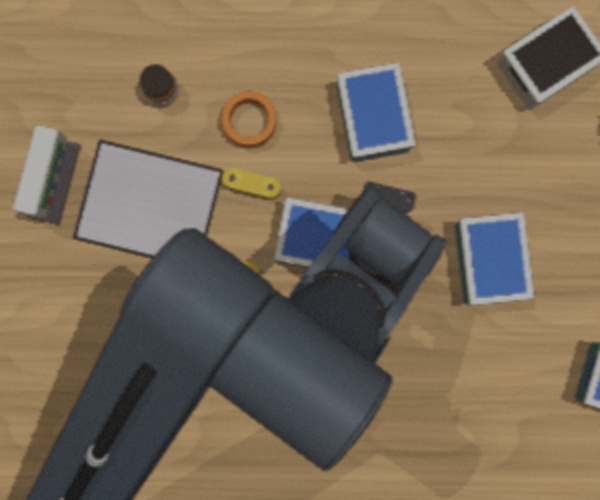

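The top crop shows the tub's blue top at (315,235), partly hidden by the arm and almost square, about 0.05 rad off. It has drifted about 12 mm to +x. I'll nudge it back from its +x side, just behind the centre.

apply_moves(moves=[[[0.06,0,0.015,0,0,0,0],[0.06,0,0.015,0,0,0,0],[0.0,0,0,-0.03,0,0,0],[0.0,0,0,-0.035,0,0,0],[0.0,0,0,-0.035,0,0,0],[0.0,0.025,-0.025,0,0,0,0],[0.0,0.025,-0.025,0,0,0,0],[0.0,0.025,-0.025,0,0,0,0],[0.0,0.027,-0.023,0,0,0,0],[0.0,0,0,0,0,0,0],[0.0,0,0,0,0,0,0],[0.0,0,0,0,0,0,0]]])

```text
time: 6.27
tcp_pos: [0.6439, -0.2014, 0.1608]
tool_rot: [-0.0, 0.993, -0.115, -0.001]
contact_force: [-0.3, -0.3, -0.4]
gripper_width: 0.039
```

```bash
python3 chk.py p2
```

```text
t 6.27 st xy [ 0.1016 -0.1362] z 0.1608 xang err -0.0003 tilt [-0.001  0.001] F [-0.3 -0.3 -0.4] w 3.4 j [-0.47  0.68  1.37 -0.    1.09 -0.24]
scene tub [ 0.0105 -0.1257] [ 0.011  -0.1247] [ 70.9 105.8] ang 0.056
```

apply_moves(moves=[[[0.0,0,0,0.033,0,0,0],[0.0,0,0,0.033,0,0,0],[0.0,0,0,0.034,0,0,0],[0.0,0,0,0,0,0,0],[0.0,-0.005,0,0,0,0,0],[0.0,-0.005,0,0,0,0,0],[0.0,-0.005,0,0,0,0,0],[0.0,-0.005,0,0,0,0,0],[0.0,-0.004,0,0,0,0,0],[0.0,-0.004,0,0,0,0,0],[0.0,-0.003,0,0,0,0,0],[0.0,-0.003,0,0,0,0,0],[0.0,-0.003,0,0,0,0,0],[0.0,0,0,0,0,0,0],[0.0,0,0,0,0,0,0]]])

```text
time: 7.62
tcp_pos: [0.6098, -0.1929, 0.0623]
tool_rot: [0.001, 0.993, -0.114, 0.001]
contact_force: [2.3, -1.0, 3.6]
gripper_width: 0.006
```

```bash
python3 chk.py p3
```

```text
t 7.62 st xy [ 0.0664 -0.1357] z 0.0623 xang err 0.0004 tilt [ 0.003 -0.002] F [ 2.3 -1.   3.6] w 0.6 j [-0.48  0.78  1.52 -0.    0.84 -0.25]
```

apply_moves(moves=[[[0.0,0.015,0,0,0,0,0],[0.0,0.02,0,0,0,0,0],[0.0,0,0,-0.033,0,0,0],[0.0,0,0,-0.034,0,0,0],[0.0,0,0,-0.034,0,0,0],[0.0,0,0,0,0,0,0],[0.0,0,0,0,0,0,0]]])

```text
time: 8.3
tcp_pos: [0.6428, -0.1999, 0.1642]
tool_rot: [0.0, 0.993, -0.114, 0.0]
contact_force: [-0.3, 0.4, -0.5]
gripper_width: 0.009
```

```bash
python3 chk.py p4
```

```text
t 8.3 st xy [ 0.1001 -0.1349] z 0.1642 xang err 0.0005 tilt [ 0.001 -0.   ] F [-0.3  0.4 -0.5] w 0.8 j [-0.47  0.68  1.37  0.    1.09 -0.24]
scene tub [ 0.007  -0.1255] [ 0.0074 -0.1245] [ 71.4 105.1] ang 0.032
```

apply_moves(moves=[[[0.0,0,-0.005,0.034,0,0,0],[0.0,0,0,0.034,0,0,0],[0.0,0,0,0.035,0,0,0],[0.0,0,0,0,0,0,0],[0.0,-0.008,0,0,0,0,0],[0.0,-0.008,0,0,0,0,0],[0.0,-0.007,0,0,0,0,0],[0.0,-0.004,0,0,0,0,0],[0.0,-0.004,0,0,0,0,0],[0.0,-0.003,0,0,0,0,0],[0.0,-0.003,0,0,0,0,0],[0.0,-0.003,0,0,0,0,0],[0.0,-0.002,0,0,0,0,0],[0.0,0,0,0,0,0,0],[0.0,0,0,0,0,0,0]]])

```text
time: 9.65
tcp_pos: [0.6054, -0.1871, 0.0611]
tool_rot: [0.001, 0.993, -0.114, 0.003]
contact_force: [3.7, -1.5, 5.2]
gripper_width: 0.006
```

apply_moves(moves=[[[0.0,0.015,0,0,0,0,0],[0.0,0.02,0,0,0,0,0],[0.0,0,0,-0.033,0,0,0],[0.0,0,0,-0.034,0,0,0],[0.0,0,0,-0.034,0,0,0],[0.0,0,0,0,0,0,0],[0.0,0,0,0,0,0,0]]])

```text
time: 10.23
tcp_pos: [0.6369, -0.1935, 0.1622]
tool_rot: [0.0, 0.993, -0.114, 0.0]
contact_force: [-0.4, 0.0, 0.3]
gripper_width: 0.005
```

```bash
python3 chk.py p5
```

```text
t 10.23 st xy [ 0.0929 -0.1301] z 0.1622 xang err 0.0005 tilt [ 0.001 -0.001] F [-0.4  0.   0.3] w 0.4 j [-0.46  0.67  1.39 -0.    1.08 -0.23]
scene tub [ 0.0014 -0.1256] [ 0.0018 -0.1242] [ 71.  105.2] ang 0.026
```

apply_moves(moves=[[[0.06,-0.023,0.025,0,0,0,0],[0.06,-0.023,0.025,0,0,0,0],[0.06,-0.023,0.025,0,0,0,0],[0.06,-0.023,0.025,0,0,0,0],[0.06,0,0,0,0,0,0],[0.06,0,0,0,0,0,0],[0.06,0,0,0.034,0,0,0],[0.06,0,0,0.034,0,0,0],[0.06,0,0,0.033,0,0,0],[0.06,0,0,0,0,0,0],[0.06,0,0,0,0,0,0]]])

```text
time: 11.25
tcp_pos: [0.5238, -0.268, 0.0571]
tool_rot: [-0.002, 0.994, -0.114, -0.003]
contact_force: [-0.2, 0.8, 0.7]
gripper_width: 0.671
```

apply_moves(moves=[[[0.06,0,-0.006,0,0,0,0],[0.06,0,-0.006,0,0,0,0],[0.06,0,-0.005,0,0,0,0],[0.06,0,-0.004,0,0,0,0],[0.06,0,-0.004,0,0,0,0],[0.06,0,-0.004,0,0,0,0],[0.06,0,-0.004,0,0,0,0],[0.06,0,-0.004,0,0,0,0],[0.06,0,-0.004,0,0,0,0],[0.06,0,-0.004,0,0,0,0],[0.06,0,-0.004,0,0,0,0],[0.06,0,-0.004,0,0,0,0],[0.06,0,-0.004,0,0,0,0],[0.06,0,-0.004,0,0,0,0],[0.06,0,0,0,0,0,0]]])

```text
time: 12.5
tcp_pos: [0.5398, -0.2118, 0.0606]
tool_rot: [0.001, 0.993, -0.114, 0.002]
contact_force: [-0.4, -3.2, 2.7]
gripper_width: 0.69
```

```bash
python3 chk.py p6
```

```text
t 12.5 st xy [ 0.0025 -0.1699] z 0.0606 xang err 0.0007 tilt [ 0.003 -0.003] F [-0.4 -3.2  2.7] w 60.0 j [-0.57  0.73  1.68 -0.    0.73 -0.34]
top tub [ 0.0069 -0.0671] [ 0.0039 -0.072 ] [62.3 72. ] ang 1.555
scene tub [ 0.0076 -0.1042] [ 0.0049 -0.0923] [ 69.9 104.2] ang -0.002
```

View pics/p6scene.png

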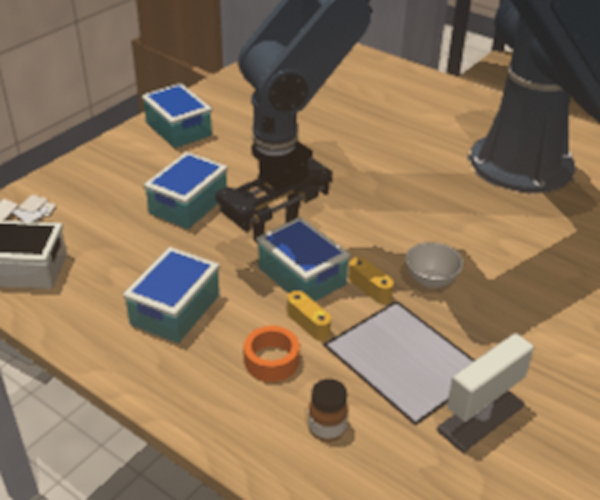

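The tub's top at (303,245) is square and entering the gap about 4 mm to the right. I'll keep pushing with a slight leftward drift and watch the force.

apply_moves(moves=[[[0.06,-0.0005,-0.003,0,0,0,0],[0.06,-0.0005,-0.003,0,0,0,0],[0.06,-0.0005,-0.003,0,0,0,0],[0.06,-0.0005,-0.003,0,0,0,0],[0.06,-0.0005,-0.003,0,0,0,0],[0.06,-0.0005,-0.003,0,0,0,0],[0.06,-0.0005,-0.003,0,0,0,0],[0.06,-0.0005,-0.003,0,0,0,0],[0.06,0,0,0,0,0,0]]])

```text
time: 13.35
tcp_pos: [0.5413, -0.1874, 0.0602]
tool_rot: [0.001, 0.993, -0.114, 0.001]
contact_force: [-0.5, -4.8, 3.2]
gripper_width: 0.69
```

```bash
python3 chk.py p7
```

```text
t 13.35 st xy [-0.0016 -0.1459] z 0.0602 xang err 0.0 tilt [ 0.003 -0.002] F [-0.5 -4.8  3.2] w 60.1 j [-0.53  0.72  1.7  -0.    0.72 -0.3 ]
top tub [ 0.0032 -0.0407] [-0.0003 -0.0458] [57.7 71.8] ang 1.56
scene tub [ 0.0011 -0.0694] [ 0.001  -0.0689] [ 69.5 105.2] ang -0.006
```

apply_moves(moves=[[[0.06,0,-0.005,0,0,0,0],[0.06,0,-0.005,0,0,0,0],[0.06,0,-0.005,0,0,0,0],[0.06,0,-0.005,0,0,0,0],[0.06,0,-0.005,0,0,0,0],[0.06,0,-0.005,0,0,0,0],[0.06,0,-0.005,0,0,0,0],[0.06,0,-0.005,0,0,0,0],[0.06,0,-0.005,0,0,0,0],[0.06,0,-0.005,0,0,0,0],[0.06,0,-0.005,0,0,0,0],[0.06,0,-0.005,0,0,0,0],[0.06,0,-0.005,0,0,0,0],[0.06,0,-0.005,0,0,0,0],[0.06,0,0,0,0,0,0]]])

```text
time: 14.7
tcp_pos: [0.5561, -0.1182, 0.0598]
tool_rot: [0.0, 0.993, -0.114, 0.0]
contact_force: [0.2, -3.6, 2.9]
gripper_width: 0.689
```

```bash
python3 chk.py p8
```

```text
t 14.7 st xy [-0.0029 -0.0751] z 0.0598 xang err 0.0008 tilt [ 0. -0.] F [ 0.2 -3.6  2.9] w 60.0 j [-0.41  0.72  1.71 -0.    0.71 -0.18]
scene tub [-0.0002  0.0023] [-0.0003  0.002 ] [ 70.1 105.5] ang 0.0
```

Centred in the gap (x −0.3 mm, y 2 mm, angle 0). The tub has about 148 mm left to go.

apply_moves(moves=[[[0.06,0,-0.005,0,0,0,0],[0.06,0,-0.005,0,0,0,0],[0.06,0,-0.005,0,0,0,0],[0.06,0,-0.005,0,0,0,0],[0.06,0,-0.005,0,0,0,0],[0.06,0,-0.005,0,0,0,0],[0.06,0,-0.005,0,0,0,0],[0.06,0,-0.005,0,0,0,0],[0.06,0,-0.005,0,0,0,0],[0.06,0,-0.005,0,0,0,0],[0.06,0,-0.005,0,0,0,0],[0.06,0,-0.005,0,0,0,0],[0.06,0,-0.005,0,0,0,0],[0.06,0,-0.005,0,0,0,0],[0.06,0,-0.005,0,0,0,0],[0.06,0,-0.005,0,0,0,0],[0.06,0,0,0,0,0,0]]])

```text
time: 16.22
tcp_pos: [0.5736, -0.04, 0.0594]
tool_rot: [-0.0, 0.993, -0.114, -0.001]
contact_force: [-0.2, -3.0, 1.2]
gripper_width: 0.69
```

```bash
python3 chk.py p9
```

```text
t 16.22 st xy [-0.0037  0.005 ] z 0.0594 xang err 0.0006 tilt [-0.002  0.   ] F [-0.2 -3.   1.2] w 60.1 j [-0.26  0.72  1.69 -0.    0.73 -0.04]
scene tub [-0.0009  0.0825] [-0.001   0.0824] [ 70.3 105.3] ang 0.001
```

apply_moves(moves=[[[0.06,0,-0.005,0,0,0,0],[0.06,0,-0.005,0,0,0,0],[0.06,0,-0.005,0,0,0,0],[0.06,0,-0.005,0,0,0,0],[0.06,0,-0.005,0,0,0,0],[0.06,0,-0.005,0,0,0,0],[0.06,0,-0.005,0,0,0,0],[0.06,0,-0.005,0,0,0,0],[0.06,0,-0.005,0,0,0,0],[0.06,0,-0.005,0,0,0,0],[0.06,0,-0.005,0,0,0,0],[0.06,0,-0.005,0,0,0,0],[0.06,0,-0.004,0,0,0,0],[0.06,0,-0.003,0,0,0,0],[0.06,0,0,0,0,0,0]]])

```text
time: 17.57
tcp_pos: [0.5886, 0.0252, 0.0592]
tool_rot: [-0.0, 0.993, -0.114, -0.001]
contact_force: [-1.7, -2.0, 0.9]
gripper_width: 0.691
```

apply_moves(moves=[[[0.06,0,0.01,0,0,0,0],[0.06,0,0.02,0,0,0,0],[0.06,0,0.02,0,0,0,0],[0.06,0,0,-0.03,0,0,0],[0.06,0,0,-0.03,0,0,0],[0.06,0,0,-0.03,0,0,0],[0.06,0,0,-0.03,0,0,0],[0.06,0,0,-0.03,0,0,0],[0.06,0,0.035,0,0,0,0],[0.06,0,0.035,0,0,0,0],[0.06,0,0.035,0,0,0,0],[0.06,0,0.035,0,0,0,0],[0.06,0,0.035,0,0,0,0],[0.06,0,0.035,0,0,0,0],[0.06,0,0.035,0,0,0,0],[0.06,0,0.035,0,0,0,0],[0.06,0,0,0,0,0,0],[0.06,0,0,0,0,0,0]]])

```text
time: 19.07
tcp_pos: [0.5134, -0.2981, 0.2087]
tool_rot: [-0.001, 0.993, -0.116, -0.0]
contact_force: [-0.1, 0.6, -0.2]
gripper_width: 0.692
```

```bash
python3 chk.py pz
```

```text
t 19.07 st xy [-0.0036 -0.26  ] z 0.2087 xang err -0.004 tilt [-0.     0.002] F [-0.1  0.6 -0.2] w 60.2 j [-0.71  0.52  1.55  0.    1.07 -0.48]
top tub [-0.002   0.1486] [-0.002   0.1488] [ 71.5 105. ] ang -0.002
scene tub [-0.0017  0.149 ] [-0.0018  0.1489] [ 71.9 106.2] ang 0.006
```

View pics/pzscene.png

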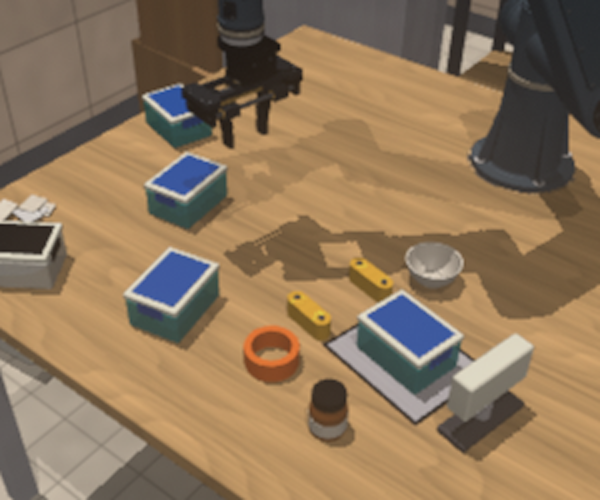

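The tub at (408,340) sits square in the middle of the plate. The jar, tape roll and bowl look unmoved, and the robot is clear, so I'm handing in.

```bash
python3 -c "
from rig import ctrl
print(ctrl.close_job())"
```

```text
the job is handed in; nothing more can be done
None
```

The tub is on the weigh plate, square and nearly centred, and I handed the job in at about 19 s of the 64 s allowed; the hand-in reports no verdict.

**What I did:** I pushed the tub nearest the base from behind with two half-open fingers. That squared it but left it about 12 mm to the right. Two nudges on its right side, with the fingers shut, brought it back. I then pushed it straight through the gap onto the plate and backed the arm away.

**Last checks:**

| Check | Result |
|---|---|
| Tub in the gap (scene camera) | x −0.3 mm, y 2 mm, angle 0.000 rad |
| Tub at the end (top and scene cameras agree to under 1 mm) | x about −2 mm, y about 149 mm (target 150 mm) |
| Tub's final angle from square | −0.002 rad (top), 0.006 rad (scene) |
| Wrist force | no more than about 7 N at any reading |
| Robot at the end | clear, tool at a height of 0.21 m, about 0.4 m behind the tub |

- **Less certain:** I judged the jar, tape roll and bowl unmoved by eye in the last picture and did not measure them. The arm often hid the tub from the top camera during pushing, so those readings rest mainly on the scene camera.
- **What went wrong:** the first side nudge moved the tub only about 3.6 mm instead of the 11 mm I aimed for, which is why it took a second one.

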